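Spread a snap ring over the press-pad spigot and hold it at the groove

TASK

The pad holder of the hand press stands spigot-up in its bench fixture: swing the small red-knobbed presser lever down to its stop, so that the fork pushes the spring cup down and bares the snap-ring groove. Then take the snap-ring pliers with the ring on their tips out of their stand by the handles, squeeze the handles to the stop to spread the ring, put it over the end of the spigot and slide it, kept spread, down to the groove until it lies level on the cup. Finish holding it there: pliers still in the grip and the ring still spread, only resting lightly on the cup, and leave the glass and everything else on the bench where it is.

Things in the scene. Friction and masses are not known exactly. Their poses are not given: they have to be found in the camera images.
- groove (a point): Point on the axis of the fixed upright brass spigot (40 mm diameter), at mid-height of its snap-ring groove (6 mm high, 33 mm diameter). z up, x and y those of the fixture. The spigot is 40 mm wide up to 28 mm above this point, then a 45 degree chamfer runs to its 28 mm wide end at 34 mm. With the lever down the cup's top is the groove's lower edge, 3 mm below this point.
- spigot_top (a point): Centre of the flat end of the spigot, 34 mm above the groove point, 86 mm above the bench.
- fixture: The whole iron fixture; origin on the spigot's axis at the bench, 52 mm below the groove point. Base plate 215 x 124 x 16 mm. Its -x side is open: the pliers belong there. On the +x side, from x = 57 to 101 mm and y = -22 to 22 mm, stands the column, 114 mm high with its cap (a stud on it to 124 mm).
- cup_top (a point): Centre of the top face of the steel spring cup, an 84 mm disc round the spigot that rides 7 mm down with the lever; up, it hides the groove. Axes of the fixture. On it lies the fork that pushes it: two tines 8 mm high at x = -1 to 49 mm with inner faces at y = +-34 mm, joined by a 10 mm high bar from x = 43 mm to the column.
- presser (a joint): Presser lever on the fixture's column. 0 = fully up (40 degrees above level), 0.95 rad = fully down at its stop (14 degrees below level). It starts between 0 and 0.25 rad, takes about 5 N at the knob to move and stays where it is left.
- lever_knob (a point): Centre of the red ball knob, 22 mm in diameter, on the end of the presser lever (bar 9 mm wide, 10 mm high). It swings on a 75 mm radius about point lever_pivot. Nothing else stands within 25 mm of it. Its axes turn with the lever.
- lever_pivot (a point): Pivot of the lever, fixed; axes of the fixture (x away from the spigot, z up). The lever swings in the plane x = 0 of this frame and points to +y: the knob is at y = 75 cos(a), z = 75 sin(a) mm, with a = 0.70 - joint value. The column's face is 7 mm to the -y side; its cap is 30 mm above this point.
- pliers_grip (a point): Point midway between the teal handles of the upright snap-ring pliers (loose, 0.2 kg, tips down), at a good height to grip. z up, y across the handles (close the fingers along y), x to the ring's side. Handles: 14 mm wide in x, from 55 mm below to 33 mm above this point; here 60 mm over their outsides when free (68 at the top), 38 mm and parallel at the stop.
- jaw (a joint): Opening of the pliers' left lever: 0 = handles free, ring relaxed; 0.13 rad = handles squeezed to the stop screw, ring fully spread. The right lever mirrors it. Squeezing at point pliers_grip takes 6 N at first, 10 N at the stop; a stronger grip only bears on the stop. They spring open when let go.
- pliers: Pliers with levers and ring; origin midway between the tips at the ring's underside, axes as pliers_grip, which is 147 mm above. Pivot 62 mm above the origin. From there the noses run down to the ring, within 5 mm of the plane x = 0, 26 mm apart at the tips when spread: an object up to 45 mm high can stand inside the ring.
- ring_center (a point): Centre of the level snap ring (spring steel, 3 mm thick, 5 mm wide), fixed to the pliers 28 mm along +x and 145.5 mm below pliers_grip; same axes. Lugs on the tips, on the -x side. Spread: inside 45 mm, outside 55 mm in diameter about this point. Relaxed: 38 mm across y inside, too small for the spigot. It never comes off the tips.
- stand: Fixed grey stand that holds the pliers; origin at the bench, below the pliers' origin, same axes. Floor 6 mm thick, on which the ring lies. Back plate 96 mm wide at x = -13.5 to -9.5 mm, 80 mm high; side cheeks at y = +-46 mm, 36 mm high; open to +x and upwards: lift the pliers straight up.
- ruby_disc: Ruby glass disc, 110 mm across, 12 mm thick, lying on the bench; leave it.
- lens_blank: Clear domed lens blank, 80 mm across, 18 mm high, on the bench; leave it.
- spare_pad: Spare black rubber press pad, 96 mm across, 14 mm thick, on the bench; leave it.
- pin_a: Stainless alignment pin, 12 mm diameter, 70 mm long, standing in an aluminium block; leave it.
- pin_b: The other alignment pin in the same block; leave it.
- polish_bottle: White bottle of polish, 64 mm across, 150 mm tall; leave it.
- ring_tray: Shallow steel tray of spare snap rings, 140 x 100 x 25 mm; leave it.

How it is judged:
By the outcome, as a careful person would: the job done as asked, in the order asked, and still so for the second after the job is handed in, while the arm keeps its last pose, push and grip.
It also fails if it takes over 58 s, if anything falls off the work surface, if the arm or the gripper's body presses on something with over 40 N, if the wrist force passes 120 N, or if a joint passes its speed limit or range.

ROBOT

A 6-joint arm with a two-finger parallel gripper is mounted at the origin on the work surface. World frame = base frame: x ahead of the robot, y to its left, z up, the work surface at z = 0. Lengths are in m, angles in rad, forces in N, time in s.
With the tool pointing down it reaches from about 0.3 to 0.75 m from the base axis. Payload 8.5 kg.
Tool frame: the origin (TCP) lies on the centre line of the jaws, within the pads' length; the fingertips stand r.nose_length ahead of it and the grasp point (between the pads) is the TCP (r.nose_length is the distance from the TCP to the fingertips, in m); y points along the fingers, x is the direction in which the jaws open and shut, and the axes are right-handed (so a half turn about y gives the same grasp; the last joint's range is limited). The gripper opens to 88 mm and grips with 3 to 60 N. Pads are 18 mm wide; open, the fingers measure 123 mm over their backs; the gripper's body (75 mm by 187 mm) begins 45 mm behind the grasp point.
Start: joints at [0.963, 0.381, 1.297, -0, 1.464, -0.215], TCP at [0.211, 0.508, 0.258] pointing down, gripper open.
Joint ranges: [-3.11, 3.11], [-0.89, 2.33], [0.22, 2.48], [-1.42, 4.56], [0.17, 2.85], [-2.88, 2.88]. Speed limits (rad/s): [2.39, 2.39, 3.14, 3.14, 3.14, 3.14].

INTERFACE

Orientations are given as a rotation vector (axis times angle).
In Python, from rig import r gives the robot as it stands. The module is installed in compiled form; this text tells all that it offers.
- The arm moves only by the tool jog_arm, never from a script. Its argument "deltas" is a list of rows, each a list of 3 entries, a list of its own where there are three numbers: the shift along the tool's x, y, z in cm, then the turn, a rotation vector about the tool's x, y, z in rad, then the opening, from 0 (shut) to 1 (fully open). In form: [[[tx, ty, tz], [wx, wy, wz], gripper], ...]. A call has 1 to 20 rows; each row is the pose to reach, as a shift and turn from the pose commanded when the call began, along the tool's axes at that moment; what a row does not reach only later rows make up. A row lasts 1/10 s, in which the tool goes at most 50 mm and 8.59 degrees, less where a joint would pass 70% of its speed; a pose out of reach is approached as far as the arm can. A call with a gripper value outside its range is refused whole. The fingers move at their own pace and stop on an object; "newtons" is the grip in N (left out, the last holds). Time passes only in rows, so rows that repeat a pose let the fingers close. It gives the time, the measured TCP pose, the force and the opening at its end, in the units of the state.
- r.get_state(): the state, without advancing time (a new reading comes with each control period).
- r.capture(name): name is "scene" or "side" or "wrist"; returns (picture, depth): 384x512x3 uint8, blue, green, red; 384x512 float32, m along the optical axis (not along the pixel's ray), 0 where there is no reading.
- r.calibration(name): a dict with "K" (3x3 intrinsics, pixels), "k1" (the pictures are not rectified: a ray, as slopes to the right and down, at radius r is drawn at 1 + k1 r^2 times it, then the intrinsics apply), "R" (3x3) and "t" (3): a world point X has camera coordinates R X + t; the wrist camera has in their place "hand_eye" (4x4, takes a point from camera to tool coordinates, whose origin is the TCP and whose axes are the tool frame's). Camera axes: x right, y down, z forward; pixel columns grow to the right and rows downward; lengths in m; the calibration is good to about 2 mm. A picture is of the moment at which its call begins: read the wrist's pose just before it. calibration takes no time and is no camera call.
- r.job_done(): hands the job in, once; it reports no verdict.
The state is a dict: "time_s": time; "joint_positions": joint angles; "joint_velocities": joint speeds; "joint_efforts": joint torques, N m; "position": TCP position; "eef_rot": TCP orientation; "ft_force": force on the tool from outside, world axes, zero at the start; "wrist_torque": the same for the moment, N m; "gripper_width": finger opening in m.
Only numpy, scipy, OpenCV 4.12 (cv2) and the standard library are available. Lean on these libraries where they do the work, as an engineer would, in place of code of your own. Each camera call takes 0.05 s, during which the arm holds its last target.

## Working session

There is one attempt and no reset: what is moved stays moved. The work goes in short steps, Python scripts to look and compute and a tool call to move; the robot and the scene stay as the last step left them, time stands still between calls to the robot, and variables do not carry over. Pictures are saved under pics/ and viewed, and the job is handed in when it is done.

Besides the shell and the picture viewer there is one more tool, called after "Request:" in YAML: its name, and indented under it one key for each argument. jog_arm: Moves the arm, as the interface text tells. Its arguments: {"type":"object","properties":{"deltas":{"type":"array"},"newtons":{"type":"number"}},"required":["deltas"]}

```bash
mkdir -p pics; cat > h.py <<'E'
import numpy as np,cv2
from scipy.spatial.transform import Rotation as Ro
from rig import r
def cap(n,f):
    s=r.get_state(); p,d=r.capture(n); cv2.imwrite('pics/'+f+'.png',p); np.savez('pics/'+f+'.npz',p=p,d=d,pos=s['position'],rot=s['eef_rot']); return p,d
def cam(n,pos=None,rot=None):
    c=r.calibration(n)
    if 'hand_eye' in c:
        T=np.eye(4);T[:3,:3]=Ro.from_rotvec(rot).as_matrix();T[:3,3]=pos
        M=np.linalg.inv(T@np.array(c['hand_eye'])); return c,M[:3,:3],M[:3,3]
    return c,np.array(c['R']),np.array(c['t']).ravel()
def cloud(n,f):
    z=np.load('pics/'+f+'.npz'); c,R,t=cam(n,z['pos'],z['rot'])
    K=np.array(c['K']);h,w=z['d'].shape
    uv=np.stack(np.meshgrid(np.arange(w),np.arange(h)),-1).reshape(-1,1,2).astype(float)
    x=cv2.undistortPoints(uv,K,np.array([c['k1'],0,0,0.])).reshape(h,w,2)
    P=np.concatenate([x,np.ones((h,w,1))],-1)*z['d'][...,None]
    W=(P-t)@R
    W[z['d']==0]=np.nan
    return W,z['p']
def proj(n,f,X):
    z=np.load('pics/'+f+'.npz'); c,R,t=cam(n,z['pos'],z['rot'])
    return cv2.projectPoints(np.array(X,float).reshape(-1,1,3),cv2.Rodrigues(R)[0],t,np.array(c['K']),np.array([c['k1'],0,0,0.]))[0].reshape(-1,2)
E
python3 - <<'E'
from h import *
print(r.get_state(), r.nose_length)
for n in('scene','side','wrist'): cap(n,n+'0'); c=r.calibration(n); print(c)
E
```

```text
{'time_s': 0.0, 'joint_positions': array([ 9.62681881e-01,  3.81199128e-01,  1.29826750e+00,  6.59404696e-06,
        1.46359723e+00, -2.15263907e-01]), 'joint_velocities': array([-0.00141899,  0.0003126 ,  0.00066032, -0.0015802 ,  0.00062589,
        0.00055414]), 'joint_efforts': array([-2.13816238e-04, -4.37930489e+01, -2.24554485e+01,  7.13217887e-02,
        3.51817044e-02, -6.97148766e-05]), 'position': array([0.21038504, 0.5078934 , 0.2571338 ]), 'eef_rot': array([-1.37036559, -0.91407575,  0.91633623]), 'ft_force': array([-0.02589707,  0.04144529,  0.16739613]), 'wrist_torque': array([ 0.02207312,  0.0136248 , -0.0084911 ]), 'gripper_width': 0.08828649483514472} 0.019
{'K': array([[425.99413798,   0.        , 250.75312624],
       [  0.        , 425.99413798, 199.38886971],
       [  0.        ,   0.        ,   1.        ]]), 'k1': -0.10870416813272951, 'R': array([[ 0.18842364,  0.98205551,  0.00796887],
       [ 0.63341504, -0.11532222, -0.76517069],
       [-0.7505211 ,  0.14922385, -0.64377816]]), 't': array([-0.10505752, -0.24324416,  1.8637847 ])}
{'K': array([[370.577
[... 214 characters left out ...]
4886],
       [-0.06574756, -0.47983287, -0.87489295],
       [ 0.12193746,  0.8663552 , -0.48431387]]), 't': array([-0.52359001,  0.16510073,  1.11747307])}
{'K': array([[325.24987879,   0.        , 258.51166892],
       [  0.        , 325.24987879, 187.95898053],
       [  0.        ,   0.        ,   1.        ]]), 'k1': -0.09416185604293813, 'hand_eye': array([[ 9.99999357e-01,  1.07071652e-03, -3.74032444e-04,
        -1.40176829e-03],
       [ 6.38696731e-04, -2.59114763e-01,  9.65846329e-01,
        -1.26229984e-01],
       [ 9.37230291e-04, -9.65845947e-01, -2.59115281e-01,
         6.63079262e-02],
       [ 0.00000000e+00,  0.00000000e+00,  0.00000000e+00,
         1.00000000e+00]])}
```

View pics/scene0.png

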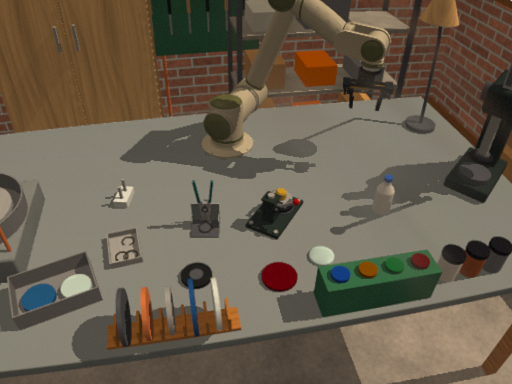

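View pics/side0.png

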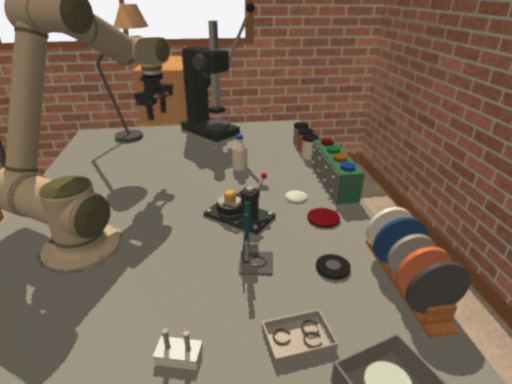

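View pics/wrist0.png

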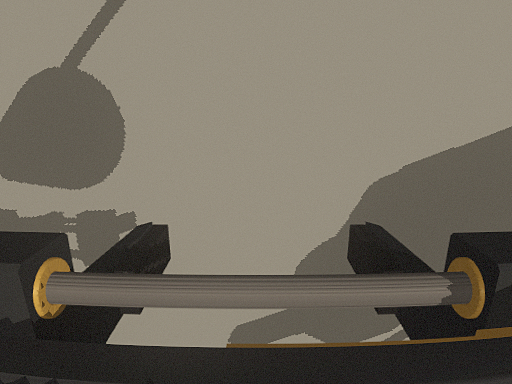

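```bash
python3 - <<'E'
from h import *
for n,(u0,v0,u1,v1) in {'scene':(180,160,320,250),'side':(190,150,330,290)}.items():
    W,p=cloud(n,n+'0')
    cv2.imwrite('pics/crop_%s.png'%n,cv2.resize(p[v0:v1,u0:u1],None,fx=5 if n=='scene' else 4,fy=5 if n=='scene' else 4,interpolation=cv2.INTER_CUBIC))
W,p=cloud('scene','scene0')
for nm,(u,v) in dict(knob=(296,202),spig=(281,193),handL=(196,182),handR=(211,182),ring=(205,227),base=(262,225),bottle=(387,180),ruby=(280,277)).items():
    print(nm,np.round(np.nanmedian(W[v-1:v+2,u-1:u+2].reshape(-1,3),0),4))
W,p=cloud('side','side0')
for nm,(u,v) in dict(knob=(264,176),spig=(231,196),hand=(247,215),ring=(258,262),base=(240,222),bottle=(239,140)).items():
    print(nm,np.round(np.nanmedian(W[v-1:v+2,u-1:u+2].reshape(-1,3),0),4))
E
```

```text
knob [0.5877 0.1397 0.1376]
spig [0.4783 0.1206 0.0871]
handL [ 0.249  -0.1576  0.0003]
handR [ 0.4965 -0.1187  0.1832]
ring [ 0.5152 -0.1506  0.0073]
base [0.5474 0.0409 0.016 ]
bottle [0.539  0.4765 0.1441]
ruby [0.7791 0.0469 0.0135]
knob [0.5788 0.1328 0.1319]
spig [0.4646 0.1052 0.0784]
hand [ 0.4843 -0.1773  0.1817]
ring [ 0.5169 -0.154   0.0069]
base [0.4868 0.0426 0.016 ]
bottle [0.5298 0.4724 0.1333]
```

View pics/crop_scene.png

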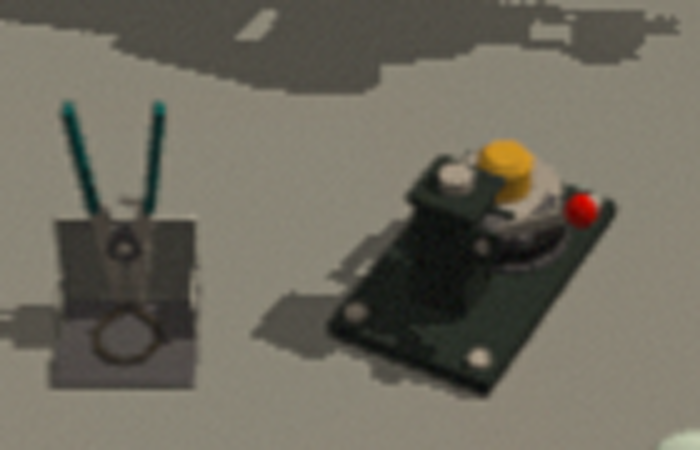

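View pics/crop_side.png

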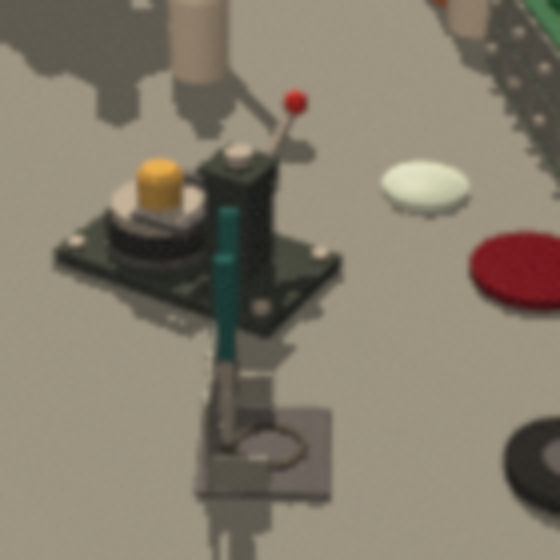

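```bash
cat >> h.py <<'E'
def now():
    s=r.get_state(); return np.array(s['position']),Ro.from_rotvec(s['eef_rot'])
def yawrot(yaw):
    # tool pointing down, tool x at angle yaw in world
    x=np.array([np.cos(yaw),np.sin(yaw),0]);y=np.array([0,0,-1.]);z=np.cross(x,y)
    return Ro.from_matrix(np.stack([x,y,z],1))
def delta(pos,rot,p0=None,R0=None):
    if p0 is None: p0,R0=now()
    d=R0.inv().apply(np.array(pos)-p0)*100; w=(R0.inv()*rot).as_rotvec()
    return np.round(d,2),np.round(w,3)
E
python3 - <<'E'
from h import *
p,R=now(); print(R.as_matrix().round(3)); x=R.as_matrix()[:,0]; print('yaw',np.arctan2(x[1],x[0]))
for yaw in(-1.57,0,np.pi/2): print(delta([0.42,0.0,0.33],yawrot(yaw)))
E
```

```text
[[ 0.383 -0.001 -0.924]
 [ 0.924 -0.001  0.383]
 [-0.001 -1.     0.   ]]
yaw 1.1779972540522845
(array([-38.91,  -7.24, -38.8 ]), array([ 1.000e-03,  2.748e+00, -1.000e-03]))
(array([-38.91,  -7.24, -38.8 ]), array([ 0.000e+00,  1.178e+00, -1.000e-03]))
(array([-38.91,  -7.24, -38.8 ]), array([-0.   , -0.393, -0.001]))
```

Request:
jog_arm:
  deltas:
    - [[-19,-7,-19],[0,-0.2,0],1]
    - [[-39,-7,-39],[0,-0.39,0],1]
    - [[-39,-7,-39],[0,-0.39,0],1]
    - [[-39,-7,-39],[0,-0.39,0],1]
    - [[-39,-7,-39],[0,-0.39,0],1]
    - [[-39,-7,-39],[0,-0.39,0],1]
    - [[-39,-7,-39],[0,-0.39,0],1]
    - [[-39,-7,-39],[0,-0.39,0],1]
    - [[-39,-7,-39],[0,-0.39,0],1]
    - [[-39,-7,-39],[0,-0.39,0],1]
    - [[-39,-7,-39],[0,-0.39,0],1]
    - [[-39,-7,-39],[0,-0.39,0],1]
    - [[-39,-7,-39],[0,-0.39,0],1]
    - [[-39,-7,-39],[0,-0.39,0],1]
    - [[-39,-7,-39],[0,-0.39,0],1]
    - [[-39,-7,-39],[0,-0.39,0],1]

```text
time_s: 1.75
position: [0.4211, -0.0002, 0.3278]
eef_rot: [-1.209, -1.209, 1.209]
ft_force: [0.3, 0.1, 0.0]
gripper_width: 0.0881
```

```bash
python3 - <<'E'
from h import *
s=r.get_state();print(s['time_s'],s['position'],s['joint_positions'].round(3),abs(s['joint_velocities']).max())
cap('wrist','wrist1')
E
```

```text
1.75 [ 4.21072586e-01 -1.91353756e-04  3.27799747e-01] [-0.283  0.101  1.477  0.     1.563 -1.853] 0.007204124353067461
```

View pics/wrist1.png

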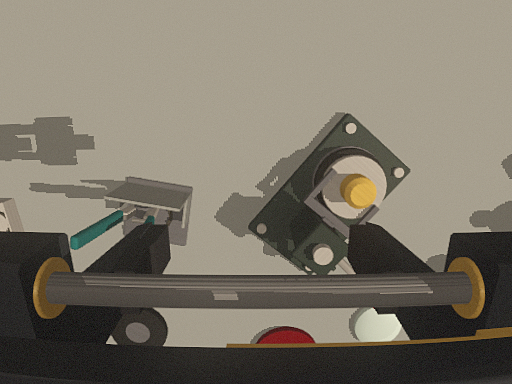

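```bash
cat > m.py <<'E'
from h import *
import sys
def spig(n,f):
    W,p=cloud(n,f)
    hsv=cv2.cvtColor(p,cv2.COLOR_BGR2HSV)
    near=np.hypot(W[...,0]-0.475,W[...,1]-0.11)<0.06
    m=(hsv[...,0]>12)&(hsv[...,0]<32)&(hsv[...,1]>130)&near
    P=W[m]; print(n,f,'yellow n',len(P),'z max',np.nanpercentile(P[:,2],95))
    zt=np.nanpercentile(P[:,2],90); T=P[abs(P[:,2]-zt)<0.004]
    print(' top centroid',np.nanmean(T,0).round(4),len(T), 'circ',np.round(cv2.minEnclosingCircle((T[:,:2]*1000).astype(np.float32)),1) if 0 else cv2.minEnclosingCircle((T[:,:2]*1000).astype(np.float32)))
    b=(abs(W[...,2]-0.016)<0.004)&(np.hypot(W[...,0]-0.5,W[...,1]-0.08)<0.16)
    b=cv2.morphologyEx(b.astype(np.uint8),cv2.MORPH_OPEN,np.ones((3,3)))>0
    nn,lab,st,_=cv2.connectedComponentsWithStats(b.astype(np.uint8)); 
    B=W[b]; print(' base',len(B),np.median(B[:,2]),cv2.minAreaRect((B[:,:2]*1000).astype(np.float32)))
if __name__=='__main__':
    for n,f in (('scene','scene0'),('side','side0'),('wrist','wrist1')): spig(n,f)
E
python3 m.py
```

```text
scene scene0 yellow n 92 z max 0.08991223986920367
 top centroid [0.4656 0.1209 0.0873] 43 circ ((464.5066223144531, 121.73515319824219), 18.62201690673828)
 base 466 0.017034111925461476 ((492.4273681640625, 97.7449951171875), (124.66926574707031, 214.0937042236328), 50.71627426147461)
side side0 yellow n 110 z max 0.0875562807776728
 top centroid [0.4607 0.1189 0.086 ] 44 circ ((460.4239501953125, 119.34903717041016), 16.717491149902344)
 base 565 0.016488037759239998 ((487.5070495605469, 97.00444030761719), (122.97514343261719, 216.17431640625), 51.43049621582031)
wrist wrist1 yellow n 950 z max 0.08585099018771881
 top centroid [0.46   0.1204 0.0843] 619 circ ((459.9530944824219, 120.91233825683594), 18.461326599121094)
 base 5016 0.014946237840859132 ((488.6383056640625, 97.60713958740234), (124.376953125, 215.1604461669922), 50.52864456176758)
```

```bash
python3 - <<'E'
from h import *
from scipy.optimize import least_squares
th=-0.6893; c=np.array([.4602,.1205]); ux=np.array([np.cos(th),np.sin(th)]);uy=np.array([-ux[1],ux[0]])
for n in('scene','side'):
    W,p=cloud(n,n+'0'); hsv=cv2.cvtColor(p,cv2.COLOR_BGR2HSV)
    m=((hsv[...,0]<8)|(hsv[...,0]>172))&(hsv[...,1]>140)&(np.hypot(W[...,0]-.58,W[...,1]-.135)<.04)&(W[...,2]>.1)
    P=W[m]; s=least_squares(lambda q:np.linalg.norm(P-q,axis=1)-.011,P.mean(0)-[0,0,.005],loss='soft_l1',f_scale=.002)
    v,u=np.nonzero(m); print(n,len(P),s.x.round(4),'px',u.mean(),v.mean())
    d=s.x[:2]-c; print(' fix',d@ux,d@uy)
    for q in(0,.1,.2,.25):
        a=.7-q; k=np.r_[c+ux*.079+uy*(.029+.075*np.cos(a)),.084+.075*np.sin(a)]; print(q,proj(n,n+'0',k).round(1),k.round(4))
E
```

```text
scene 35 [0.5796 0.1408 0.1313] px 295.57142857142856 201.77142857142857
 fix 0.07920281208431815 0.0916335801034619
0 [[294.  200.8]] [0.5761 0.1369 0.1323]
0.1 [[295.2 202.7]] [0.579  0.1404 0.1263]
0.2 [[296.1 204.6]] [0.5815 0.1434 0.12  ]
0.25 [[296.5 205.5]] [0.5826 0.1448 0.1166]
side 18 [0.5792 0.1414 0.128 ] px 263.3333333333333 175.0
 fix 0.0785341784402311 0.09176112595555252
0 [[263.  175.3]] [0.5761 0.1369 0.1323]
0.1 [[263.6 176.4]] [0.579  0.1404 0.1263]
0.2 [[264.2 177.7]] [0.5815 0.1434 0.12  ]
0.25 [[264.4 178.3]] [0.5826 0.1448 0.1166]
```

```bash
python3 - <<'E'
from h import *
th=-0.6893; c=np.array([.4602,.1205]); ux=np.array([np.cos(th),np.sin(th)]);uy=np.array([-ux[1],ux[0]])
print(delta([.5795,.1405,.18],yawrot(th+np.pi/2)))
E
```

```text
(array([ 14.1 ,  14.79, -15.82]), array([0.   , 0.688, 0.   ]))
```

Request:
jog_arm:
  deltas:
    - [[5,2,-5],[0,0.14,0],0]
    - [[9,5,-10],[0,0.28,0],0]
    - [[12,8,-14],[0,0.42,0],0]
    - [[14.1,11,-15.8],[0,0.56,0],0]
    - [[14.1,14.5,-15.8],[0,0.688,0],0]
    - [[14.1,14.5,-15.8],[0,0.688,0],0]
    - [[14.1,14.5,-15.8],[0,0.688,0],0]
    - [[14.1,14.5,-15.8],[0,0.688,0],0]
    - [[14.1,14.5,-15.8],[0,0.688,0],0]

```text
time_s: 2.7
position: [0.58, 0.1389, 0.1847]
eef_rot: [-1.461, -0.689, 0.685]
ft_force: [-0.7, -0.4, 0.2]
gripper_width: 0.0185
```

```bash
python3 - <<'E'
from h import *
p,R=now(); print(p.round(4),R.as_matrix().round(3),r.get_state()['ft_force'],r.get_state()['gripper_width'],r.get_state()['joint_positions'].round(2))
cap('wrist','wrist2');cap('side','side2')
p=cv2.imread('pics/side2.png'); cv2.imwrite('pics/crop_side2.png',cv2.resize(p[100:250,190:340],None,fx=4,fy=4))
E
```

```text
[0.58   0.1389 0.1847] [[ 0.637  0.003 -0.771]
 [ 0.771  0.     0.637]
 [ 0.002 -1.    -0.002]] [-0.68456889 -0.44247467  0.15983088] 0.01850042656361972 [ 0.04  0.52  1.28 -0.    1.34 -0.84]
```

View pics/wrist2.png

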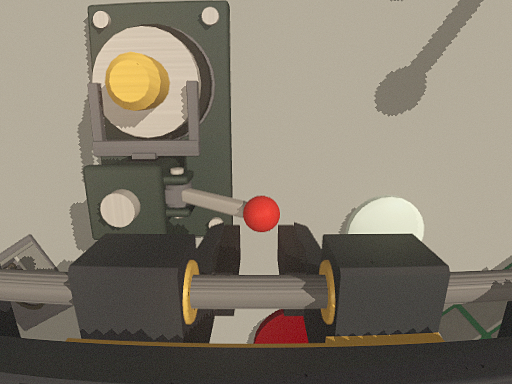

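View pics/crop_side2.png

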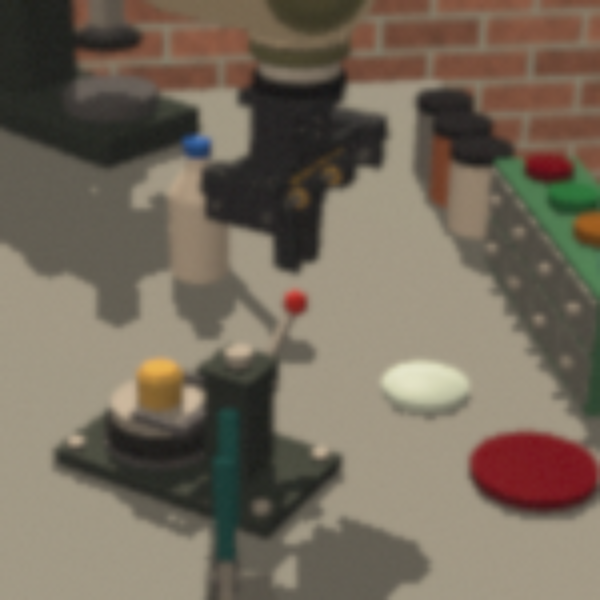

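```bash
python3 - <<'E'
from h import *
from scipy.optimize import least_squares
W,p=cloud('wrist','wrist2'); hsv=cv2.cvtColor(p,cv2.COLOR_BGR2HSV)
m=((hsv[...,0]<8)|(hsv[...,0]>172))&(hsv[...,1]>140); m[245:]=0
P=W[m]; P=P[np.isfinite(P[:,0])]; s=least_squares(lambda q:np.linalg.norm(P-q,axis=1)-.011,P.mean(0)-[0,0,.005],loss='soft_l1',f_scale=.002)
print(len(P),s.x.round(4))
y=(hsv[...,0]>12)&(hsv[...,0]<32)&(hsv[...,1]>130); y[150:]=0
Y=W[y]; zt=np.nanpercentile(Y[:,2],90); T=Y[abs(Y[:,2]-zt)<.003]; print(zt,T.mean(0),cv2.minEnclosingCircle((T[:,:2]*1000).astype(np.float32)))
b=(W[...,2]>.06)&(W[...,2]<.075); b[130:]=0; print('cup',np.median(W[b],0), cv2.minAreaRect((W[b][:,:2]*1000).astype(np.float32)))
col=(abs(W[...,2]-.114)<.005);col[240:]=0; print('cap',cv2.minAreaRect((W[col][:,:2]*1000).astype(np.float32)))
print(delta([s.x[0],s.x[1],s.x[2]+.011+.019],yawrot(-.6893+np.pi/2)))
E
```

```text
1023 [0.5792 0.1397 0.1276]
0.08591575096049649 [0.46210889 0.12208242 0.08502575] ((461.6695861816406, 121.85057067871094), 17.534591674804688)
cup [0.47705584 0.1305764  0.06291791] ((467.8032531738281, 116.31726837158203), (85.09130859375, 53.10857009887695), 49.776180267333984)
cap ((538.3029174804688, 93.26036071777344), (106.72925567626953, 51.23105239868164), 52.139652252197266)
(array([0.03, 2.7 , 0.13]), array([ 0.002, -0.002,  0.002]))
```

Request:
jog_arm:
  deltas:
    - [[0,0.8,0.1],[0,0,0],0]
    - [[0,1.6,0.1],[0,0,0],0]
    - [[0.1,2.4,0.1],[0,0,0],0]
    - [[0.3,3.1,0.1],[0,0,0],0]
    - [[0.6,3.7,0.1],[0,0,0],0]
    - [[0.8,4.2,0.1],[0,0,0],0]
    - [[1.0,4.8,0.1],[0,0,0],0]
    - [[1.2,5.4,0.1],[0,0,0],0]
    - [[1.3,6.0,0.1],[0,0,0],0]
    - [[1.4,6.6,0.1],[0,0,0],0]
    - [[1.4,7.2,0.1],[0,0,0],0]
    - [[1.4,7.7,0.1],[0,0,0],0]
    - [[1.3,8.0,0.1],[0,0,0],0]
    - [[1.3,8.2,0.1],[0,0,0],0]
    - [[1.3,8.2,0.1],[0,0,0],0]

```text
time_s: 4.3
position: [0.5873, 0.1496, 0.1005]
eef_rot: [-1.459, -0.687, 0.687]
ft_force: [1.7, 0.6, 2.4]
gripper_width: 0.0002
```

```bash
python3 - <<'E'
from h import *
p,R=now(); print(p.round(4),r.get_state()['ft_force'],r.get_state()['gripper_width'])
cap('wrist','wrist3')
E
```

```text
[0.5873 0.1496 0.1005] [1.69321255 0.56884832 2.36359094] 0.00023957044061797324
```

View pics/wrist3.png

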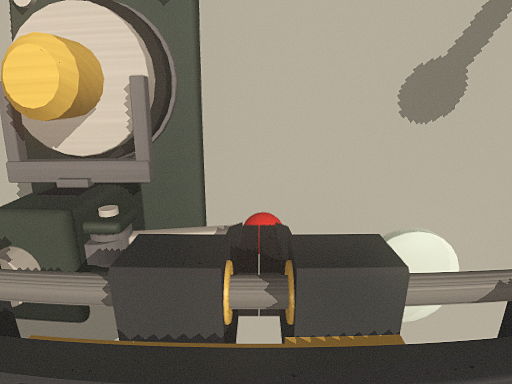

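Request:
jog_arm:
  deltas:
    - [[0,0.2,0],[0,0,0],0]
    - [[-0.1,0.4,0],[0,0,0],0]
    - [[-0.1,0.5,0],[0,0,0],0]
    - [[-0.1,0.6,0],[0,0,0],0]
    - [[-0.1,0.6,0],[0,0,0],0]

```text
time_s: 4.85
position: [0.5869, 0.149, 0.0953]
eef_rot: [-1.46, -0.688, 0.687]
ft_force: [-0.2, 2.4, 9.1]
gripper_width: 0.0004
```

Request:
jog_arm:
  deltas:
    - [[0,0.1,0],[0,0,0],0]
    - [[0,0.2,0],[0,0,0],0]
    - [[0,0.2,0],[0,0,0],0]

```text
time_s: 5.15
position: [0.587, 0.149, 0.0949]
eef_rot: [-1.46, -0.689, 0.686]
ft_force: [-4.5, 0.3, 19.1]
gripper_width: 0.0008
```

Request:
jog_arm:
  deltas:
    - [[0,-2,0],[0,0,0],0]
    - [[0,-6,0],[0,0,0],0.5]
    - [[0,-11,0],[0,0,0],1]
    - [[0,-16,0],[0,0,0],1]
    - [[0,-20,0],[0,0,0],1]
    - [[0,-20,0],[0,0,0],1]
    - [[0,-20,0],[0,0,0],1]

```text
time_s: 5.85
position: [0.5864, 0.1488, 0.2921]
eef_rot: [-1.459, -0.686, 0.688]
ft_force: [-0.6, 0.4, -1.1]
gripper_width: 0.0463
```

```bash
python3 - <<'E'
from h import *
from scipy.optimize import least_squares
cap('wrist','wrist4')
W,p=cloud('wrist','wrist4'); hsv=cv2.cvtColor(p,cv2.COLOR_BGR2HSV)
m=((hsv[...,0]<8)|(hsv[...,0]>172))&(hsv[...,1]>140)&(W[...,2]>.03); m[245:]=0
P=W[m]; P=P[np.isfinite(P[:,0])]; s=least_squares(lambda q:np.linalg.norm(P-q,axis=1)-.011,P.mean(0)-[0,0,.005],loss='soft_l1',f_scale=.002)
print(len(P),s.x.round(4))
b=(np.hypot(W[...,0]-.461,W[...,1]-.121)<.04)&(np.hypot(W[...,0]-.461,W[...,1]-.121)>.024); print('cup z',np.nanmedian(W[b][:,2]))
y=(hsv[...,0]>12)&(hsv[...,0]<32)&(hsv[...,1]>130); y[200:]=0
Y=W[y]; zt=np.nanpercentile(Y[:,2],90); T=Y[abs(Y[:,2]-zt)<.003]; print(zt,T.mean(0),cv2.minEnclosingCircle((T[:,:2]*1000).astype(np.float32)))
print(now()[0])
E
```

```text
286 [0.5868 0.1493 0.0645]
cup z 0.04845417792264055
0.08592470742040317 [0.46206112 0.12182993 0.08511586] ((462.2294006347656, 121.84969329833984), 17.408479690551758)
[0.58617462 0.14874803 0.29099983]
```

View pics/wrist4.png

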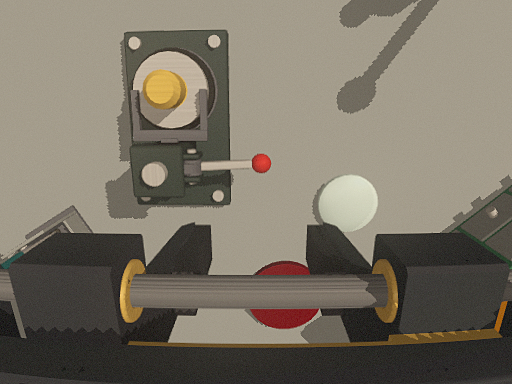

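```bash
python3 - <<'E'
from h import *
print(delta([.56,-.15,.30],yawrot(np.pi/2)))
E
```

```text
(array([-24.69,  -0.88, -17.02]), array([-0.003, -0.691, -0.002]))
```

Request:
jog_arm:
  deltas:
    - [[-4,-0.8,-3],[0,-0.14,0],1]
    - [[-8,-0.8,-6],[0,-0.28,0],1]
    - [[-12,-0.8,-9],[0,-0.42,0],1]
    - [[-16,-0.8,-12],[0,-0.56,0],1]
    - [[-20,-0.8,-15],[0,-0.69,0],1]
    - [[-24.7,-0.8,-17],[0,-0.69,0],1]
    - [[-24.7,-0.8,-17],[0,-0.69,0],1]
    - [[-24.7,-0.8,-17],[0,-0.69,0],1]
    - [[-24.7,-0.8,-17],[0,-0.69,0],1]

```text
time_s: 6.8
position: [0.5604, -0.1487, 0.2997]
eef_rot: [-1.207, -1.208, 1.209]
ft_force: [-0.1, 0.5, 0.1]
gripper_width: 0.0883
```

```bash
python3 - <<'E'
from h import *
print(now()[0],abs(r.get_state()['joint_velocities']).max(),r.get_state()['joint_positions'].round(2))
cap('wrist','wrist5')
p=cv2.imread('pics/wrist5.png'); cv2.imwrite('pics/wrist5b.png',cv2.resize(p[:270,120:400],None,fx=2.2,fy=2.2,interpolation=cv2.INTER_CUBIC))
E
```

```text
[ 0.56044971 -0.14867087  0.29973793] 0.022457692570645366 [-0.46  0.41  1.13  0.    1.6  -2.03]
```

View pics/wrist5b.png

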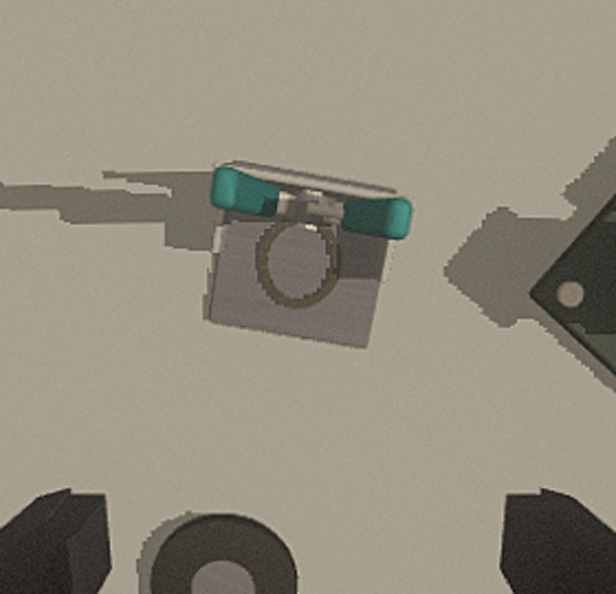

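```bash
python3 - <<'E'
from h import *
W,p=cloud('wrist','wrist5'); hsv=cv2.cvtColor(p,cv2.COLOR_BGR2HSV)
mr=lambda P:cv2.minAreaRect((P[:,:2]*1000).astype(np.float32))
t=(hsv[...,0]>80)&(hsv[...,0]<100)&(hsv[...,1]>90); t[250:]=0
T=W[t]; print('teal',len(T),np.nanmax(T[:,2]),np.nanpercentile(T[:,2],[5,50,95]))
top=T[T[:,2]>.175]; print('top',len(top),top.mean(0),mr(top))
near=np.hypot(W[...,0]-.51,W[...,1]+.16)<.09; near[250:]=0
fl=near&(W[...,2]>.003)&(W[...,2]<.0085); print('floor',fl.sum(),mr(W[fl]),np.median(W[fl][:,2]))
bp=near&(abs(W[...,2]-.08)<.006)&~t; B=W[bp]; print('back',len(B),mr(B),B.mean(0))
allp=near&(W[...,2]>.003)&(W[...,2]<.009)
# handles tops split
vs=(top-top.mean(0))[:,:2]; d=np.linalg.svd(vs,full_matrices=False)[2][0]; s=vs@d
for g in(top[s<0],top[s>0]): print(g[:,:2].mean(0),g[:,:2].min(0),g[:,:2].max(0),len(g),mr(g))
# teal by height
for z0 in(.10,.12,.14,.16,.18):
    g=T[abs(T[:,2]-z0)<.01]; print(z0,len(g),g.mean(0) if len(g) else 0)
E
```

```text
teal 607 0.18427073468617117 [0.12410875 0.18074138 0.18290839]
top 382 [ 0.48592892 -0.15081974  0.18143603] ((486.50677490234375, -148.05722045898438), (66.20280456542969, 13.103506088256836), 80.07859802246094)
floor 3766 ((512.0200805664062, -152.52706909179688), (96.31629943847656, 94.10755157470703), 80.3635482788086) 0.005390123608593042
back 454 ((483.19525146484375, -147.455322265625), (94.27124786376953, 20.520557403564453), 79.99453735351562) [ 0.47921077 -0.14933921  0.07873897]
[ 0.49140286 -0.11906473] [ 0.4851303  -0.12366708] [ 0.49807263 -0.11515612] 169 ((491.59759521484375, -119.4394760131836), (8.370930671691895, 12.985457420349121), 87.01012420654297)
[ 0.48158575 -0.17601504] [ 0.47524021 -0.18080192] [ 0.48803668 -0.17167735] 213 ((481.6121520996094, -176.20159912109375), (8.668310165405273, 13.017451286315918), 83.9076919555664)
0.1 11 [ 0.48035579 -0.16277593  0.10542501]
0.12 29 [ 0.48187638 -0.16006218  0.12039618]
0.14 68 [ 0.48334947 -0.16485881  0.14115137]
0.16 92 [ 0.48297784 -0.16857313  0.16022591]
0.18 406 [ 0.48570917 -0.15207208  0.18090309]
```

```bash
python3 - <<'E'
from h import *
print(delta([.4865,-.148,.153],yawrot(1.398)))
E
```

```text
(array([1.000e-02, 1.472e+01, 7.390e+00]), array([-0.001,  0.173,  0.001]))
```

Request:
jog_arm:
  deltas:
    - [[0,1,4],[0,0.09,0],1]
    - [[0,3,7.4],[0,0.173,0],1]
    - [[0,6,7.4],[0,0.173,0],1]
    - [[0,6,7.4],[0,0.173,0],1]
    - [[0,6,7.4],[0,0.173,0],1]
    - [[0,6,7.4],[0,0.173,0],1]

```text
time_s: 7.45
position: [0.4875, -0.1494, 0.242]
eef_rot: [-1.288, -1.082, 1.081]
ft_force: [-0.6, -0.4, -0.8]
gripper_width: 0.0883
```

```bash
python3 - <<'E'
from h import *
print(now()[0],abs(r.get_state()['joint_velocities']).max(),r.get_state()['joint_positions'].round(2))
print(delta([.4865,-.148,.153],yawrot(1.398)))
for n in('wrist','scene','side'):cap(n,n+'6')
p=cv2.imread('pics/scene6.png'); q=cv2.imread('pics/side6.png')
a=cv2.resize(p[130:250,140:260],(390,390),interpolation=cv2.INTER_CUBIC); b=cv2.resize(q[160:310,180:330],(390,390),interpolation=cv2.INTER_CUBIC)
cv2.imwrite('pics/pair6.png',np.hstack([a,b]))
E
```

```text
[ 0.48752222 -0.14935677  0.24198174] 0.005963185065085225 [-0.53  0.32  1.44  0.    1.38 -1.93]
(array([0.12, 8.9 , 0.14]), array([ 0.002,  0.001, -0.001]))
```

View pics/wrist6.png

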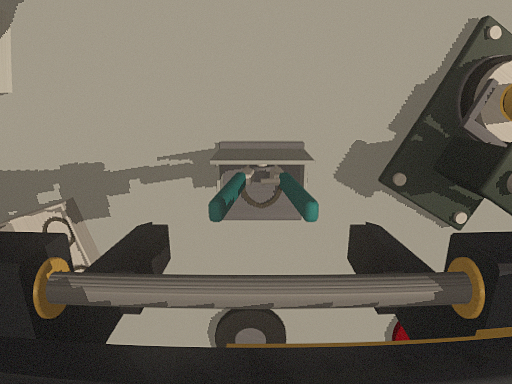

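View pics/pair6.png

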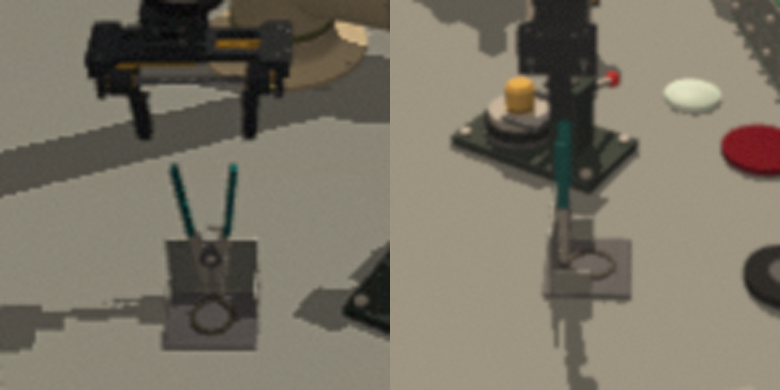

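```bash
python3 - <<'E'
from h import *
W,p=cloud('wrist','wrist6'); hsv=cv2.cvtColor(p,cv2.COLOR_BGR2HSV)
mr=lambda P:cv2.minAreaRect((P[:,:2]*1000).astype(np.float32))
t=(hsv[...,0]>80)&(hsv[...,0]<100)&(hsv[...,1]>90); t[230:]=0
T=W[t]; T=T[np.isfinite(T[:,0])]; top=T[T[:,2]>.176]; print(mr(top),np.percentile(T[:,2],98))
pos,R=now(); L=R.inv().apply(top-pos); print('tool x range',L[:,0].min(),L[:,0].max(),'z',np.percentile(L[:,2],[2,98]))
E
```

```text
((486.123779296875, -147.53663635253906), (65.81952667236328, 13.807525634765625), 80.35057067871094) 0.18296669521045286
tool x range -0.030973468272548068 0.03483770876239125 z [-0.00454821  0.00765431]
```

Request:
jog_arm:
  deltas:
    - [[0.17,3,0.15],[0,0,0],1]
    - [[0.17,6,0.15],[0,0,0],1]
    - [[0.17,8,0.15],[0,0,0],1]
    - [[0.17,8.9,0.15],[0,0,0],1]
    - [[0.17,8.9,0.15],[0,0,0],1]
    - [[0.17,8.9,0.15],[0,0,0],1]
  newtons: 25

```text
time_s: 8.2
position: [0.4858, -0.148, 0.1527]
eef_rot: [-1.288, -1.081, 1.08]
ft_force: [-0.1, -0.1, -0.5]
gripper_width: 0.0882
```

```bash
python3 - <<'E'
from h import *
s=r.get_state();print(s['position'],s['ft_force'],s['gripper_width'])
cap('scene','scene7')
p=cv2.imread('pics/scene7.png'); q=cv2.imread('pics/side7.png') if 0 else None
cap('side','side7');q=cv2.imread('pics/side7.png')
a=cv2.resize(p[130:250,140:260],(390,390),interpolation=cv2.INTER_CUBIC); b=cv2.resize(q[160:310,180:330],(390,390),interpolation=cv2.INTER_CUBIC)
cv2.imwrite('pics/pair7.png',np.hstack([a,b]))
E
```

```text
[ 0.48581932 -0.1480236   0.15273232] [-0.14627861 -0.05422261 -0.52465061] 0.08822973616550109
```

View pics/pair7.png

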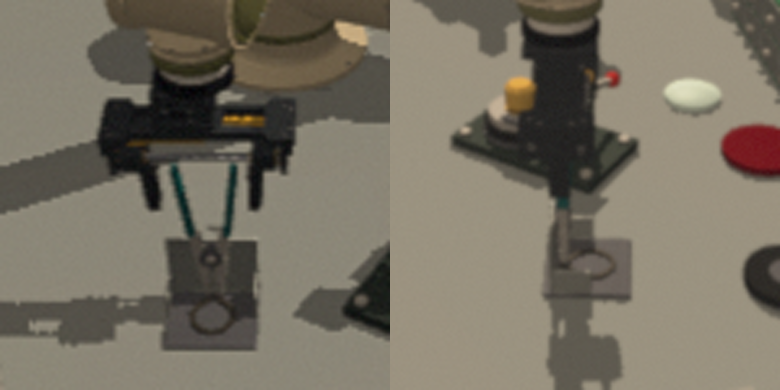

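Request:
jog_arm:
  deltas:
    - [[0,0,0],[0,0,0],0.75]
    - [[0,0,0],[0,0,0],0.68]
    - [[0,0,0],[0,0,0],0.64]
    - [[0,0,0],[0,0,0],0.58]
    - [[0,0,0],[0,0,0],0.5]
    - [[0,0,0],[0,0,0],0.4]
    - [[0,0,0],[0,0,0],0.2]
    - [[0,0,0],[0,0,0],0]
    - [[0,0,0],[0,0,0],0]
    - [[0,0,0],[0,0,0],0]
    - [[0,0,0],[0,0,0],0]
  newtons: 30

```text
time_s: 9.4
position: [0.4858, -0.1474, 0.1539]
eef_rot: [-1.289, -1.083, 1.079]
ft_force: [-2.9, 5.9, 19.3]
gripper_width: 0.0371
```

Request:
jog_arm:
  deltas:
    - [[0,-0.3,0],[0,0,0],0]
    - [[0,-0.8,0],[0,0,0],0]
    - [[0,-2,0],[0,0,0],0]
    - [[0,-4,0],[0,0,0],0]
    - [[0,-6.5,0],[0,0,0],0]
    - [[0,-9.5,0],[0,0,0],0]
    - [[0,-12.5,0],[0,0,0],0]
    - [[0,-14,0],[0,0,0],0]
    - [[0,-14,0],[0,0,0],0]
    - [[0,-14,0],[0,0,0],0]

```text
time_s: 10.4
position: [0.485, -0.1476, 0.2908]
eef_rot: [-1.285, -1.079, 1.08]
ft_force: [-0.2, -0.1, -3.4]
gripper_width: 0.0368
```

```bash
python3 - <<'E'
from h import *
s=r.get_state();print(s['position'],s['ft_force'],s['gripper_width'])
for n in('wrist','scene','side'):cap(n,n+'8')
p=cv2.imread('pics/scene8.png'); q=cv2.imread('pics/side8.png')
a=cv2.resize(p[100:250,130:280],(390,390),interpolation=cv2.INTER_CUBIC); b=cv2.resize(q[120:310,160:350],(390,390),interpolation=cv2.INTER_CUBIC)
cv2.imwrite('pics/pair8.png',np.hstack([a,b]))
E
```

```text
[ 0.48497619 -0.14761836  0.29082527] [-0.23295252 -0.13869906 -3.37777176] 0.03676194346754176
```

View pics/pair8.png

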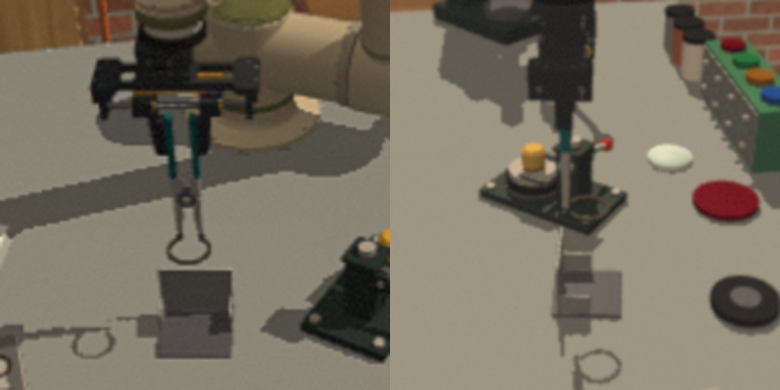

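View pics/wrist8.png

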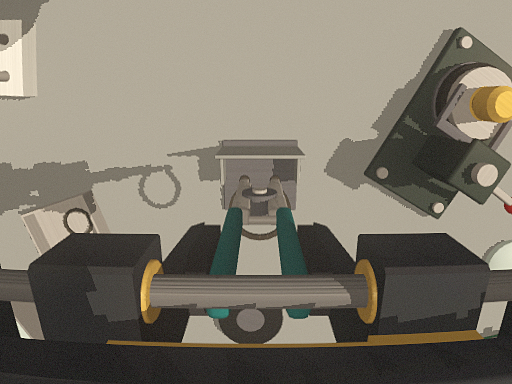

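```bash
cat > ring.py <<'E'
from h import *
def ring(tag,cams=('scene','side')):
    for n in cams:
        z=np.load('pics/%s%s.npz'%(n,tag)); W,p=cloud(n,n+tag)
        R=Ro.from_rotvec(z['rot']); L=R.inv().apply((W-z['pos']).reshape(-1,3)).reshape(W.shape)
        m=(np.hypot(L[...,0],L[...,2]+.028)<.036)&(abs(L[...,1]-.1455)<.025)
        P=L[m]; v,u=np.nonzero(m)
        print(n,len(P),'px',u.mean().round(),v.mean().round(),'med',np.median(P,0).round(4))
        if len(P)<8: continue
        A=np.c_[P[:,0],P[:,2],np.ones(len(P))]; c=np.linalg.lstsq(A,P[:,1],rcond=None)[0]; print(' plane slope x,z',c.round(3),'y at (0,-.028)',(c@[0,-.028,1]).round(4),'rms',np.std(A@c-P[:,1]).round(4))
        f=(P[:,2]<-.01); c,rad=cv2.minEnclosingCircle((P[f][:,[0,2]]*1000).astype(np.float32)); print(' circ x,z mm',np.round(c,1),round(rad,1), 'mean',P[f].mean(0).round(4),'ext',P[:,0].min().round(4),P[:,0].max().round(4),P[:,2].min().round(4))
        c=proj(n,n+tag,R.apply([0,.1455,-.028])+z['pos']); print(' nominal proj',c)
if __name__=='__main__':
    import sys; ring(sys.argv[1])
E
python3 ring.py 8
```

```text
scene 92 px 202.0 194.0 med [ 0.0029  0.144  -0.0184]
 plane slope x,z [-0.021 -0.176  0.136] y at (0,-.028) 0.1414 rms 0.0067
 circ x,z mm [  0.7 -29.7] 28.1 mean [ 0.0004  0.1445 -0.0375] ext -0.0255 0.0269 -0.0563
 nominal proj [[201.7964483  195.60617697]]
side 117 px 254.0 221.0 med [-0.0118  0.1452 -0.0206]
 plane slope x,z [ 0.012 -0.172  0.139] y at (0,-.028) 0.1438 rms 0.0056
 circ x,z mm [  1.7 -26.7] 30.0 mean [ 0.0002  0.1456 -0.0336] ext -0.0283 0.0317 -0.0533
 nominal proj [[256.42550684 220.98339081]]
```

```bash
cat > ring2.py <<'E'
from h import *
from scipy.optimize import least_squares
import sys
tag=sys.argv[1]
for n in('scene','side'):
    z=np.load('pics/%s%s.npz'%(n,tag)); W,p=cloud(n,n+tag)
    R=Ro.from_rotvec(z['rot']); L=R.inv().apply((W-z['pos']).reshape(-1,3)).reshape(W.shape)
    m=(np.hypot(L[...,0],L[...,2]+.028)<.036)&(abs(L[...,1]-.1455)<.012)&(L[...,2]<-.012)
    P=L[m]
    A=np.c_[P[:,0],P[:,2]+.028,np.ones(len(P))]
    s=least_squares(lambda c:A@c-P[:,1],[0,0,.145],loss='soft_l1',f_scale=.0015).x
    k=least_squares(lambda c:np.hypot(P[:,0]-c[0],P[:,2]-c[1])-.025,[0,-.028],loss='soft_l1',f_scale=.002).x
    print(n,len(P),'slopes x,z, y0',s.round(4),'center x,z',k.round(4))
E
python3 ring2.py 8
```

```text
scene 51 slopes x,z, y0 [-0.0014  0.0147  0.1447] center x,z [ 0.0005 -0.0302]
side 72 slopes x,z, y0 [-0.0085  0.014   0.1456] center x,z [ 0.0008 -0.0276]
```

```bash
python3 - <<'E'
from h import *
print(delta([.4394,.139,.265],yawrot(-.6893+np.pi/2)))
E
```

```text
(array([27.44,  2.59,  9.44]), array([-0.003,  0.515,  0.   ]))
```

Request:
jog_arm:
  deltas:
    - [[2,-1,0.5],[0,0.03,0],0]
    - [[5,-1.5,1.5],[0,0.1,0],0]
    - [[9,-1.5,3],[0,0.2,0],0]
    - [[13,-1.5,5],[0,0.3,0],0]
    - [[17,-1.5,6.5],[0,0.4,0],0]
    - [[21,-1.5,8],[0,0.47,0],0]
    - [[24.5,-1,9],[0,0.515,0],0]
    - [[26.5,0,9.4],[0,0.515,0],0]
    - [[27.4,1,9.4],[0,0.515,0],0]
    - [[27.4,1.5,9.4],[0,0.515,0],0]
    - [[27.4,1.5,9.4],[0,0.515,0],0]
    - [[27.4,1.5,9.4],[0,0.515,0],0]

```text
time_s: 11.75
position: [0.4404, 0.1374, 0.2768]
eef_rot: [-1.459, -0.687, 0.688]
ft_force: [-0.1, 0.4, -1.8]
gripper_width: 0.0366
```

```bash
python3 - <<'E'
from h import *
s=r.get_state();print(s['position'],s['ft_force'],s['gripper_width'],abs(s['joint_velocities']).max())
for n in('wrist','scene','side'):cap(n,n+'9')
p=cv2.imread('pics/scene9.png'); q=cv2.imread('pics/side9.png')
a=cv2.resize(p[110:240,220:350],(390,390),interpolation=cv2.INTER_CUBIC); b=cv2.resize(q[100:230,170:300],(390,390),interpolation=cv2.INTER_CUBIC)
cv2.imwrite('pics/pair9.png',np.hstack([a,b]))
E
python3 ring2.py 9
```

```text
[0.44038945 0.13740252 0.27675085] [-0.07130552  0.41043199 -1.80560716] 0.0365538537170079 0.008138579900733663
scene 45 slopes x,z, y0 [ 0.021  -0.0064  0.1445] center x,z [ 0.0008 -0.029 ]
side 45 slopes x,z, y0 [-0.0163  0.026   0.1456] center x,z [-0.0003 -0.0273]
```

View pics/pair9.png

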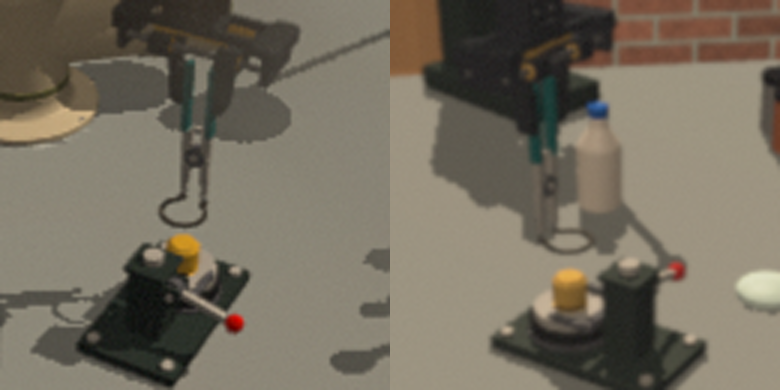

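View pics/wrist9.png

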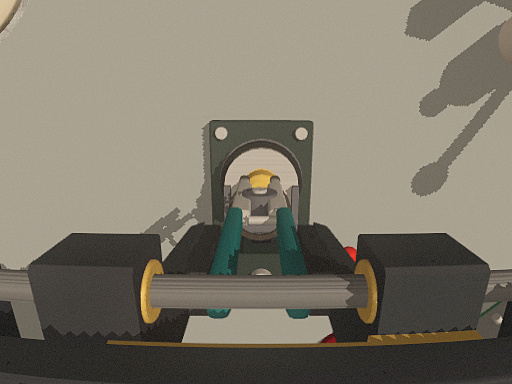

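```bash
cat > rel.py <<'E'
from h import *
from scipy.optimize import least_squares
import sys
tag=sys.argv[1]
ph=-.6893; ux=np.array([np.cos(ph),np.sin(ph)]);uy=np.array([-ux[1],ux[0]])
def spg(W,p):
    hsv=cv2.cvtColor(p,cv2.COLOR_BGR2HSV)
    m=(hsv[...,0]>12)&(hsv[...,0]<32)&(hsv[...,1]>110)&(np.hypot(W[...,0]-.461,W[...,1]-.121)<.035)
    P=W[m]; zt=np.percentile(P[:,2],90)
    S=P[(P[:,2]<.082-.006)]; c=least_squares(lambda c:np.hypot(S[:,0]-c[0],S[:,1]-c[1])-.02,[.461,.121],loss='soft_l1',f_scale=.001)
    T=P[P[:,2]>zt-.004]; 
    return c.x,len(S),T.mean(0),len(T),zt
for n in('scene','side'):
    for tg in ('0',tag):
        W,p=cloud(n,n+tg); print(n,tg,[np.round(q,4) for q in spg(W,p)])
    z=np.load('pics/%s%s.npz'%(n,tag)); W,p=cloud(n,n+tag); R=Ro.from_rotvec(z['rot'])
    L=R.inv().apply((W-z['pos']).reshape(-1,3)).reshape(W.shape)
    m=(np.hypot(L[...,0],L[...,2]+.028)<.036)&(abs(L[...,1]-.1455)<.012)&(L[...,2]<-.012)
    P=W[m]; k0=(R.apply([0,.1455,-.028])+z['pos'])
    k=least_squares(lambda c:np.hypot(P[:,0]-c[0],P[:,1]-c[1])-.025,k0[:2],loss='soft_l1',f_scale=.002).x
    print(' ring',k.round(4),'z',np.median(P[:,2]).round(4),'nominal',k0.round(4))
    for c in spg(W,p)[0:3:2]:
        d=c[:2]-k; print(' spigot-ring in fixture x,y mm',(d@ux*1000).round(1),(d@uy*1000).round(1))
E
python3 rel.py 9
```

```text
scene 0 [array([0.4601, 0.1251]), np.int64(25), array([0.4657, 0.1209, 0.0872]), np.int64(45), np.float64(0.0884)]
scene 9 [array([0.4606, 0.1223]), np.int64(35), array([0.4507, 0.1215, 0.3524]), np.int64(14), np.float64(0.3503)]
 ring [0.4634 0.1196] z 0.1323 nominal [0.4621 0.1196 0.1315]
 spigot-ring in fixture x,y mm -3.9 0.3
 spigot-ring in fixture x,y mm -10.9 -6.6
side 0 [array([0.4608, 0.1243]), np.int64(48), array([0.4607, 0.1196, 0.0858]), np.int64(46), np.float64(0.0866)]
side 9 [array([0.4604, 0.1249]), np.int64(63), array([0.4542, 0.1248, 0.3624]), np.int64(26), np.float64(0.3503)]
 ring [0.4614 0.12  ] z 0.1318 nominal [0.4621 0.1197 0.1316]
 spigot-ring in fixture x,y mm -3.9 3.2
 spigot-ring in fixture x,y mm -8.6 -0.8
```

```bash
python3 - <<'E'
from h import *
from scipy.optimize import least_squares
W,p=cloud('wrist','wrist9'); z=np.load('pics/wrist9.npz'); R=Ro.from_rotvec(z['rot']); L=R.inv().apply((W-z['pos']).reshape(-1,3)).reshape(W.shape)
# base plate rows near top: edges
for v in (135,145,155,165,175):
    row=(abs(W[v,:,2]-.016)<.004); u=np.nonzero(row)[0]; print(v,u.min(),u.max(),L[v,u.min()].round(4),L[v,u.max()].round(4),'mid',(L[v,u.min(),0]+L[v,u.max(),0]).round(4)/2)
u=np.array([[r_,c] for r_ in range(100,240) for c in range(190,330) if abs(W[r_,c,2]-.049)<.004]);
m=(abs(W[...,2]-.049)<.003); m[220:]=0
P=L[m]; print('cup',len(P),P.min(0),P.max(0))
# back arc of cup: max z per x bin
pts=[]
for b in np.arange(-.036,.037,.002):
    q=P[abs(P[:,0]-b)<.001]
    if len(q): pts.append([b,q[:,2].max()])
pts=np.array(pts); k=least_squares(lambda c:np.hypot(pts[:,0]-c[0],pts[:,1]-c[1])-.042,[0,-.028],loss='soft_l1',f_scale=.001); print('cup center tool x,z',k.x,'rms',np.std(k.fun), len(pts))
hsv=cv2.cvtColor(p,cv2.COLOR_BGR2HSV); y=(hsv[...,0]>12)&(hsv[...,0]<32)&(hsv[...,1]>130); y[230:]=0
Y=L[y]; print('yellow',len(Y),Y.min(0),Y.max(0)); T=Y[abs(W[y][:,2]-.086)<.003]; print(len(T),T.min(0),T.max(0))
S=Y[(W[y][:,2]<.077)&(W[y][:,2]>.053)]; 
if len(S): k=least_squares(lambda c:np.hypot(S[:,0]-c[0],S[:,2]-c[1])-.02,[0,-.028],loss='soft_l1',f_scale=.001); print('spig side',len(S),k.x)
E
```

```text
135 209 312 [-0.0607  0.2633  0.0267] [0.0621 0.2625 0.0269] mid 0.0007
145 210 312 [-0.0596  0.2615  0.015 ] [0.0626 0.2626 0.015 ] mid 0.0015
155 210 311 [-0.0602  0.2627  0.0027] [0.0617 0.2617 0.003 ] mid 0.00075
165 210 311 [-0.0608  0.2636 -0.0098] [ 0.0623  0.2624 -0.0094] mid 0.0008
175 212 310 [-0.0584  0.2612 -0.0218] [ 0.0619  0.2642 -0.0223] mid 0.00175
cup 1747 [-0.04042891  0.22480762 -0.04744216] [0.042579   0.2307462  0.01502918]
cup center tool x,z [ 0.00069451 -0.02703454] rms 0.00037489723752401566 37
yellow 355 [nan nan nan] [nan nan nan]
121 [-0.00906007  0.18955955 -0.01775746] [ 0.00912264  0.19371799 -0.00840003]
spig side 105 [ 0.00115944 -0.02613335]
```

Request:
jog_arm:
  deltas:
    - [[0.05,1,0.12],[0,0,0],0]
    - [[0.05,2.2,0.12],[0,0,0],0]
    - [[0.05,3.2,0.12],[0,0,0],0]
    - [[0.05,3.8,0.12],[0,0,0],0]
    - [[0.05,3.8,0.12],[0,0,0],0]
    - [[0.05,3.8,0.12],[0,0,0],0]

```text
time_s: 12.5
position: [0.4396, 0.1396, 0.2389]
eef_rot: [-1.459, -0.689, 0.688]
ft_force: [-0.3, -0.9, -1.4]
gripper_width: 0.0368
```

```bash
python3 - <<'E'
from h import *
s=r.get_state();print(s['position'],s['ft_force'],s['wrist_torque'],s['gripper_width'],abs(s['joint_velocities']).max())
for n in('wrist','scene','side'):cap(n,n+'10')
p=cv2.imread('pics/scene10.png'); q=cv2.imread('pics/side10.png')
a=cv2.resize(p[160:230,245:315],(390,390),interpolation=cv2.INTER_CUBIC); b=cv2.resize(q[150:220,195:265],(390,390),interpolation=cv2.INTER_CUBIC)
cv2.imwrite('pics/pair10.png',np.hstack([a,b]))
E
python3 ring2.py 10
```

```text
[0.43961619 0.13955732 0.23890562] [-0.3101091  -0.9401599  -1.42210709] [-0.02333177  0.01675522  0.024393  ] 0.03678521010765319 0.009889298435340716
scene 80 slopes x,z, y0 [0.0152 0.2143 0.1496] center x,z [-0.0007 -0.0295]
side 79 slopes x,z, y0 [0.0232 0.1535 0.1491] center x,z [-0.0015 -0.0276]
```

View pics/pair10.png

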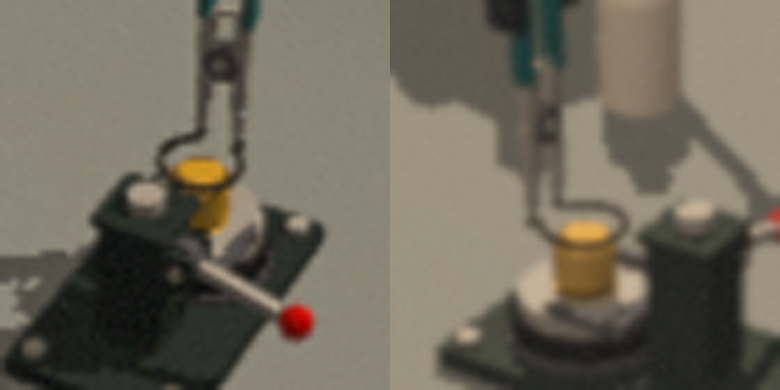

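View pics/wrist10.png

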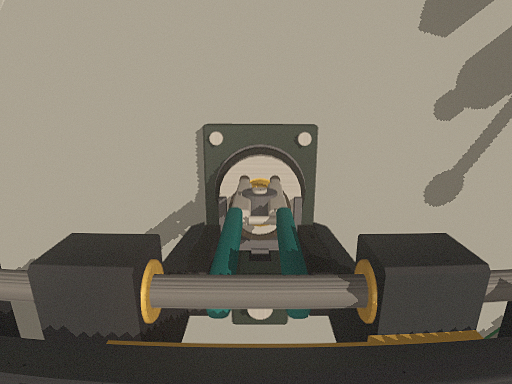

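```bash
cat > cup.py <<'E'
from h import *
from scipy.optimize import least_squares
import sys
f='wrist'+sys.argv[1]
W,p=cloud('wrist',f); z=np.load('pics/%s.npz'%f); R=Ro.from_rotvec(z['rot']); L=R.inv().apply((W-z['pos']).reshape(-1,3)).reshape(W.shape)
m=(abs(W[...,2]-.049)<.003); m[220:]=0; m[:,:180]=0; m[:,340:]=0
P=L[m]
pts=[]
for b in np.arange(-.036,.037,.002):
    q=P[abs(P[:,0]-b)<.001]
    if len(q): pts.append([b,q[:,2].max()])
pts=np.array(pts); k=least_squares(lambda c:np.hypot(pts[:,0]-c[0],pts[:,1]-c[1])-.042,[0,-.028],loss='soft_l1',f_scale=.001); print('cup center tool x,z',k.x.round(4),'rms',np.std(k.fun).round(4), len(pts))
hsv=cv2.cvtColor(p,cv2.COLOR_BGR2HSV); y=(hsv[...,0]>12)&(hsv[...,0]<32)&(hsv[...,1]>130)&np.isfinite(W[...,0]); y[230:]=0
Y=L[y]; S=Y[(W[y][:,2]<.077)&(W[y][:,2]>.053)]
if len(S)>10: k=least_squares(lambda c:np.hypot(S[:,0]-c[0],S[:,2]-c[1])-.02,[0,-.028],loss='soft_l1',f_scale=.001); print('spig side',len(S),k.x.round(4))
mids=[]
for v in range(132,190,4):
    u=np.nonzero(abs(W[v,150:370,2]-.016)<.004)[0]+150
    if len(u): mids.append((L[v,u.min(),0]+L[v,u.max(),0])/2)
print('base mid',np.median(mids).round(4))
print('pos',z['pos'].round(4))
E
python3 cup.py 9; python3 cup.py 10
```

```text
cup center tool x,z [ 0.0007 -0.027 ] rms 0.0004 37
spig side 105 [ 0.0012 -0.0261]
base mid 0.0009
pos [0.4404 0.1374 0.2768]
cup center tool x,z [-0.0002 -0.0282] rms 0.0003 37
spig side 99 [-0.0002 -0.0282]
base mid 0.0001
pos [0.4396 0.1396 0.2389]
```

Request:
jog_arm:
  deltas:
    - [[0,0.4,0],[0,0,0],0]
    - [[0,0.8,0],[0,0,0],0]
    - [[0,1.2,0],[0,0,0],0]
    - [[0,1.5,0],[0,0,0],0]
    - [[0,1.8,0],[0,0,0],0]
    - [[0,1.8,0],[0,0,0],0]

```text
time_s: 13.25
position: [0.4393, 0.1395, 0.2203]
eef_rot: [-1.459, -0.688, 0.689]
ft_force: [-0.5, 0.6, -1.8]
gripper_width: 0.0369
```

```bash
python3 - <<'E'
from h import *
s=r.get_state();print(s['position'],s['ft_force'],s['wrist_torque'],s['gripper_width'],abs(s['joint_velocities']).max())
for n in('wrist','scene','side'):cap(n,n+'11')
p=cv2.imread('pics/scene11.png'); q=cv2.imread('pics/side11.png')
a=cv2.resize(p[160:230,245:315],(390,390),interpolation=cv2.INTER_CUBIC); b=cv2.resize(q[150:220,195:265],(390,390),interpolation=cv2.INTER_CUBIC)
cv2.imwrite('pics/pair11.png',np.hstack([a,b]))
E
python3 cup.py 11
```

```text
[0.43931695 0.13953109 0.22032109] [-0.52362843  0.62426139 -1.83918349] [-0.01528614  0.02357481 -0.02298387] 0.03688775946564256 0.01127810755908763
cup center tool x,z [ 0.0001 -0.0284] rms 0.0003 37
spig side 33 [ 0.0005 -0.0285]
base mid 0.0002
pos [0.4393 0.1395 0.2203]
```

View pics/pair11.png

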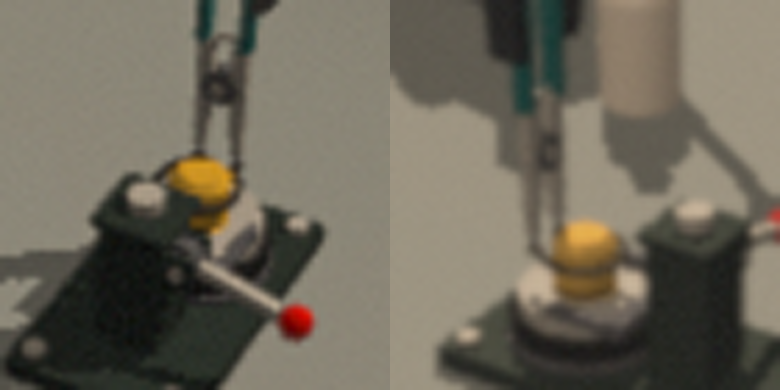

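Request:
jog_arm:
  deltas:
    - [[0,0.4,0],[0,0,0],0]
    - [[0,0.8,0],[0,0,0],0]
    - [[0,1.2,0],[0,0,0],0]
    - [[0,1.5,0],[0,0,0],0]
    - [[0,1.8,0],[0,0,0],0]
    - [[0,2.0,0],[0,0,0],0]
    - [[0,2.0,0],[0,0,0],0]
    - [[0,2.0,0],[0,0,0],0]

```text
time_s: 14.2
position: [0.4395, 0.1396, 0.2008]
eef_rot: [-1.459, -0.689, 0.688]
ft_force: [0.1, -0.7, -1.7]
gripper_width: 0.0371
```

Request:
jog_arm:
  deltas:
    - [[0,0.1,0],[0,0,0],0]
    - [[0,0.2,0],[0,0,0],0]
    - [[0,0.3,0],[0,0,0],0]
    - [[0,0.3,0],[0,0,0],0]

```text
time_s: 14.6
position: [0.4394, 0.1395, 0.1976]
eef_rot: [-1.459, -0.688, 0.689]
ft_force: [-0.3, 0.2, -2.2]
gripper_width: 0.0369
```

```bash
python3 - <<'E'
from h import *
s=r.get_state();print(s['position'],s['ft_force'],s['wrist_torque'])
for n in('scene','side'):cap(n,n+'12')
p=cv2.imread('pics/scene12.png'); q=cv2.imread('pics/side12.png')
a=cv2.resize(p[160:230,245:315],(390,390),interpolation=cv2.INTER_CUBIC); b=cv2.resize(q[150:220,195:265],(390,390),interpolation=cv2.INTER_CUBIC)
cv2.imwrite('pics/pair12.png',np.hstack([a,b]))
E
```

```text
[0.43940949 0.13953407 0.19762087] [-0.3423588   0.1950094  -2.21544929] [-0.00357599 -0.02076422 -0.02444755]
```

View pics/pair12.png

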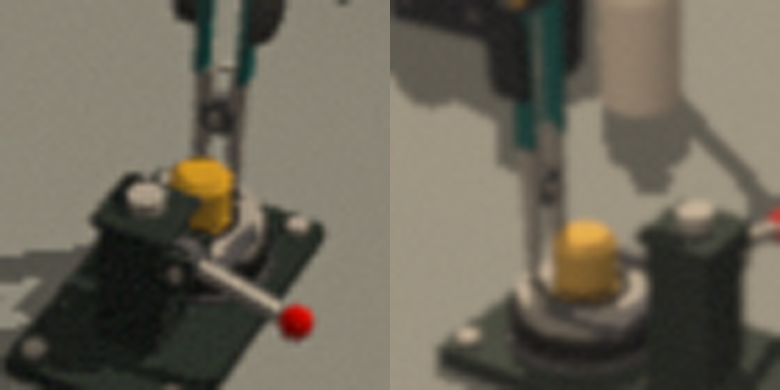

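Force is still just the pliers' weight; I'll feel for the cup in small steps.

Request:
jog_arm:
  deltas:
    - [[0,0.05,0],[0,0,0],0]
    - [[0,0.1,0],[0,0,0],0]
    - [[0,0.1,0],[0,0,0],0]

```text
time_s: 15.0
position: [0.4395, 0.1397, 0.1973]
eef_rot: [-1.459, -0.689, 0.688]
ft_force: [-1.8, 0.8, 4.0]
gripper_width: 0.0369
```

Request:
jog_arm:
  deltas:
    - [[0,0.05,0],[0,0,0],0]
    - [[0,0.1,0],[0,0,0],0]
    - [[0,0.1,0],[0,0,0],0]

```text
time_s: 15.3
position: [0.4396, 0.1398, 0.1971]
eef_rot: [-1.459, -0.69, 0.687]
ft_force: [-3.6, 0.7, 13.5]
gripper_width: 0.0365
```

Request:
jog_arm:
  deltas:
    - [[0,-0.1,0],[0,0,0],0]
    - [[0,-0.1,0],[0,0,0],0]
    - [[0,-0.1,0],[0,0,0],0]

```text
time_s: 15.6
position: [0.4396, 0.1397, 0.1972]
eef_rot: [-1.459, -0.689, 0.688]
ft_force: [-2.3, 1.8, 7.5]
gripper_width: 0.0369
```

```bash
python3 - <<'E'
from h import *
for i in range(3):
    s=r.get_state();print(s['position'].round(5),s['ft_force'].round(2),s['wrist_torque'].round(3),s['gripper_width']); cap('side' if i==0 else 'scene' if i==1 else 'wrist',('side','scene','wrist')[i]+'13')
p=cv2.imread('pics/scene13.png'); q=cv2.imread('pics/side13.png')
a=cv2.resize(p[160:230,245:315],(390,390),interpolation=cv2.INTER_CUBIC); b=cv2.resize(q[150:220,195:265],(390,390),interpolation=cv2.INTER_CUBIC)
cv2.imwrite('pics/pair13.png',np.hstack([a,b]))
E
python3 cup.py 13
```

```text
[0.43956 0.13968 0.19722] [-2.27  1.84  7.49] [ 0.06   0.472 -0.028] 0.03686875971454294
[0.43957 0.13967 0.19723] [-2.    1.49  6.9 ] [ 0.078  0.474 -0.05 ] 0.036689330962681656
[0.43956 0.13968 0.19722] [-2.11  2.16  6.75] [ 0.083  0.554 -0.015] 0.036824724248229176
cup center tool x,z [-0.0002 -0.0282] rms 0.0002 37
base mid -0.0001
pos [0.4396 0.1397 0.1972]
```

View pics/pair13.png

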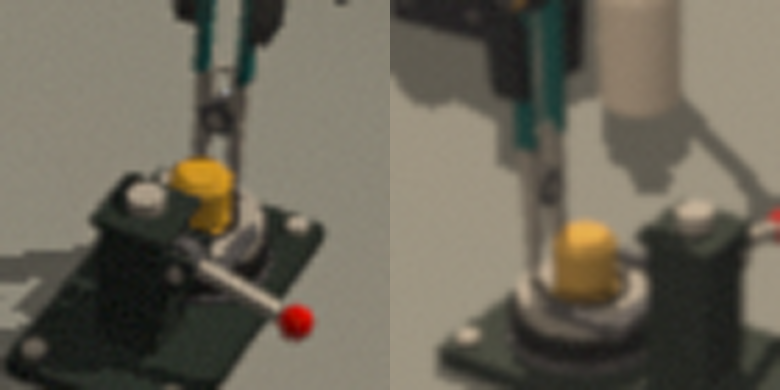

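View pics/wrist13.png

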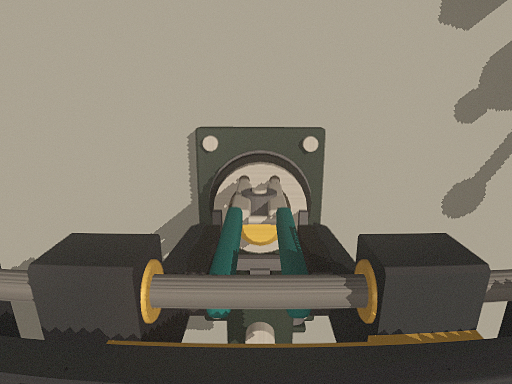

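Request:
jog_arm:
  deltas:
    - [[0,-0.05,0],[0,0,0],0]
    - [[0,-0.05,0],[0,0,0],0]
    - [[0,-0.05,0],[0,0,0],0]

```text
time_s: 16.05
position: [0.4395, 0.1396, 0.1973]
eef_rot: [-1.459, -0.689, 0.688]
ft_force: [-1.4, 0.6, 2.7]
gripper_width: 0.0373
```

```bash
python3 - <<'E'
from h import *
for i in range(4):
    s=r.get_state();print(s['position'].round(5),s['ft_force'].round(2),s['wrist_torque'].round(3),s['gripper_width']); cap(('side','scene')[i%2],('side','scene')[i%2]+'14_%d'%i)
print(Ro.from_rotvec(s['eef_rot']).as_matrix().round(4))
# ring points: height of ring top above the cup by angle, side + scene
ph=-.6893; ux=np.array([np.cos(ph),np.sin(ph)]);uy=np.array([-ux[1],ux[0]])
for n,f in(('side','side14_0'),('scene','scene14_1')):
    W,p=cloud(n,f); d=W[...,:2]-np.array([.4615,.1215]); rr=np.hypot(d[...,0],d[...,1])
    m=(rr<.034)&(rr>.022)&(W[...,2]<.07)&(W[...,2]>.04); fx=d[m]@ux; fy=d[m]@uy
    A=np.c_[fx,fy,np.ones(m.sum())]; c=np.linalg.lstsq(A,W[m][:,2],rcond=None)[0]; print(n,m.sum(),c.round(4),np.std(A@c-W[m][:,2]))
E
```

```text
[0.43954 0.13959 0.19732] [-1.37  0.65  2.72] [ 0.116  0.165 -0.013] 0.03734194184225479
[0.43953 0.13958 0.19731] [-1.2   1.26  3.98] [ 0.103  0.229 -0.02 ] 0.037112087854222896
[0.43953 0.1396  0.19729] [-0.89  1.35  3.48] [ 0.167  0.23  -0.004] 0.03698059562213997
[0.43951 0.13958 0.1973 ] [-0.64  1.18  3.68] [0.153 0.212 0.042] 0.037036535790624055
[[ 6.356e-01  1.000e-04 -7.720e-01]
 [ 7.720e-01  1.000e-04  6.356e-01]
 [ 2.000e-04 -1.000e+00 -0.000e+00]]
side 68 [-0.0754 -0.0172  0.0524] 0.003704294968559454
scene 39 [ 0.0672 -0.6089  0.0684] 0.004754867535936523
```

Request:
jog_arm:
  deltas:
    - [[0,-0.03,0],[0,0,0],0]
    - [[0,-0.03,0],[0,0,0],0]
    - [[0,-0.03,0],[0,0,0],0]
    - [[0,-0.03,0],[0,0,0],0]
    - [[0,-0.03,0],[0,0,0],0]

```text
time_s: 16.75
position: [0.4395, 0.1395, 0.1974]
eef_rot: [-1.459, -0.688, 0.689]
ft_force: [-0.8, 1.0, -0.2]
gripper_width: 0.0369
```

```bash
python3 - <<'E'
from h import *
for i in range(4):
    s=r.get_state();print(s['position'].round(5),s['ft_force'].round(2),s['wrist_torque'].round(3),s['gripper_width'])
    n=('side','scene','wrist','side')[i]; cap(n,n+'15_%d'%i)
q=cv2.imread('pics/side15_0.png'); cv2.imwrite('pics/side15z.png',cv2.resize(q[130:250,180:300],(600,600),interpolation=cv2.INTER_CUBIC))
E
```

```text
[0.43946 0.13951 0.19742] [-0.81  0.98 -0.19] [ 0.119 -0.044 -0.056] 0.03685253951513132
[0.43946 0.13952 0.19745] [-0.39  0.73  0.75] [ 0.101 -0.063  0.027] 0.037118684598860724
[0.43946 0.13951 0.19747] [-0.67  0.33 -0.1 ] [ 0.125 -0.059  0.017] 0.037316379350812875
[0.43945 0.13953 0.19745] [-0.17  0.73 -0.4 ] [ 0.149 -0.062  0.023] 0.036847880420888615
```

View pics/side15z.png

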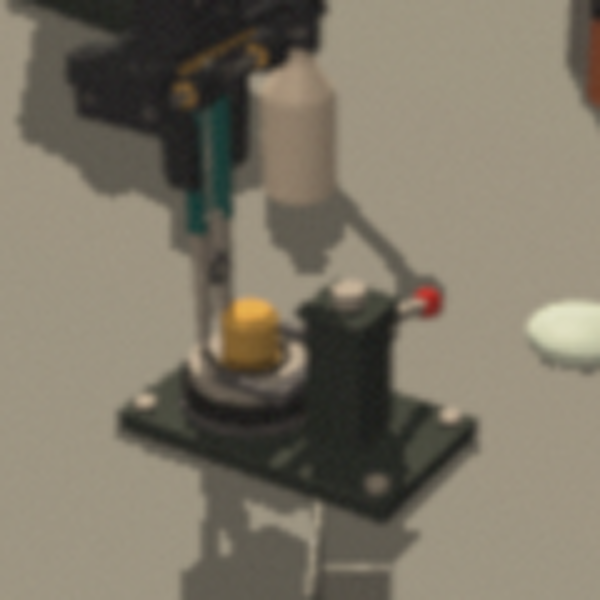

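View pics/scene15_1.png

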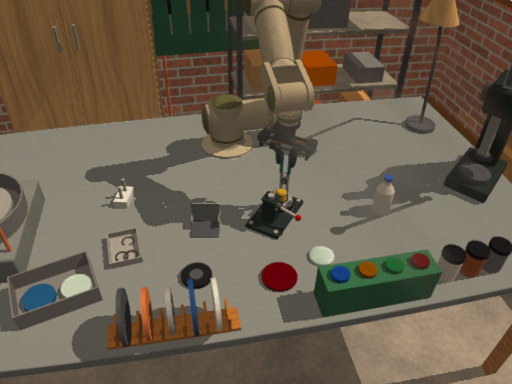

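```bash
python3 - <<'E'
from h import *
print(r.job_done()); s=r.get_state(); print(s['time_s'],s['ft_force'],s['gripper_width'])
E
```

```text
the job is handed in; nothing more can be done
None
the job is handed in; nothing more can be done
```

I handed the job in at about 17 s, with the ring spread and resting lightly on the cup and the pliers still in the grip. No verdict was reported.

- **Lever:** I pressed the red knob down until it stopped, at about 19 N. The camera then put the knob at z = 64.5 mm (65 expected at the stop) and the cup top at about 48.5 mm, so the groove was bare.
- **Pliers and ring:** I gripped the handles at 30 N and squeezed them to the stop while the pliers were still in the stand. The opening read about 37 mm. I then lifted them straight out and turned them to face the fixture. The wrist camera showed them within about 0.5 mm of the spigot's axis before the ring went on. The ring slid down without any rise in force until it touched the cup.
- **Final checks:** I felt for the cup and briefly pressed with about 15 N, then eased off to about 2 N. The grip was still at the stop opening. The last scene and side pictures show the lever down and the glass and other items where they were.
- **Less certain:** The ring's levelness is only known to about 1°, because the estimates varied and the torque readings were too noisy to settle it. My camera estimates of the spigot differed by 2–5 mm, so I trusted the close wrist view.

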